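# Load the cassette printer

### The job

Load the magazine of blue tissue cassettes into the empty bay of the cassette printer: swing the red locking lever clear, push the magazine down the bay, its tongue to the front like the bay's open side, until it clicks past the sprung ball and stands fully home, then swing the lever right back across the tongue to lock it. Push it in under control, do not drop it in, and leave the other magazines and all the other things on the bench where they stand.

Things in the scene. Friction and masses are not known exactly. Their poses are not given: they have to be found in the camera images.
- mag_blue_mid (a point): The magazine to load, of BLUE cassettes (seen through its clear walls and open top): upright column 36 (x) x 48 (y) x 100 mm tall, about 0.13 to 0.24 kg. Point: centre of the column, 50 mm above its underside; z up, -x to its front. Grip either pair of flat faces anywhere higher than 33 mm above the underside. Starts upright on the tray, front towards the robot to within about 60 degrees
- mag_blue_tongue (a point): Centre of the top of the blue magazine's grey tongue: a flat tab 28 mm wide and 10 mm thick that stands 20 mm out of the front (-x) face, its top 28 mm above the underside; this point is 28 mm to -x of the column's centre line
- mag_blue_rib (a point): Rounded rib along the foot of the blue magazine on its -y side (another on the +y side), 10 mm above the underside, level with the 48 mm sides; above it is a groove 4.5 mm deep. The bay's ball has to pass the rib and spring into the groove
- bay (a point): Centre of the floor of the printer's magazine bay, 60 mm above the bench: the centre of the magazine's underside stands here when fully home (its centre point then 50 mm above). z up, -x is the bay's open front, towards the robot within about 20 degrees. The magazine goes in from above, front to the bay's front
- bay_mouth (a point): Centre of the bay's mouth, 50 mm above the bay floor. The bay is an upright aluminium C-shaped channel, inside 38 (x) by 50 (y) mm: 1 mm clear all round the magazine; walls 42 mm high, then 8 mm of mouth flared outward by about 4 mm. In front two corner lips leave a gap 32 mm wide for the tongue
- ball_tip (a point): Tip of the sprung steel ball in the bay's -y wall, 15 mm above the bay floor, standing 4 mm out of the wall. The magazine's rib meets it some 10 to 13 mm before home; about 8 to 18 N of downward push takes it past, far more than the magazine's weight; then the ball holds the magazine against a pull of several newtons
- ball (a joint): How far the sprung ball is pressed into its wall, m: 0 right out, up to 0.0048 pressed in; 0 to 0.002 with the magazine home
- printer: Cassette printer fixed to the bench; origin under the bay point, same axes. White plinth 60 mm high from 75 mm in front (-x) to 170 mm behind, 95 mm to -y, 270 mm to +y. The printing unit, 190 mm high over the bench, begins 118 mm to +y and 58 mm in front (-x); a low catch tray stands out before it to 124 mm in front. A feed drive, 30 mm above the bay floor, stands just behind the bay
- lever (a joint): Red locking lever, rad: 0 locked (bar right across the open front of the bay, over a home magazine's tongue), growing to 1.65 open as the knob swings clockwise seen from above, from the -y side to the front. Starts at 0 to 0.5, in the way of the tongue; at 1.3 or more it is clear. Bar 30 to 38 mm above the bay floor: it cannot shut unless the magazine is home. Stays where left; about 1 N at the knob
- knob (a point): Upright black knob at the free end of the lever: a round bar 15 mm across, from 36 to 84 mm above the bay floor; the point is on its axis, 64 mm above the bay floor. Locked, it stands 43 mm in front of the bay point (-x) and 56 mm to its -y side; 99 mm from the hinge axis
- pivot (a point): Point on the upright hinge axis of the lever, 64 mm above the bay floor (the height of the knob point); fixed to the printer, axes as the bay's, 30 mm in front of the bay point (-x) and 42 mm to its +y side. The hinge post is 20 mm across and ends 46 mm above the bay floor
- tray: Cream dissecting tray fixed on the bench, 300 (x) x 420 (y) x 26 mm high with rims 4 mm thick; its inner floor is 5 mm above the bench. Origin under its centre
- mag_pink_mid (a point): Another magazine, of PINK cassettes, to be left alone; same shape and same point as the blue one
- mag_yellow_mid (a point): Another magazine, of YELLOW cassettes, to be left alone; same shape and same point as the blue one
- bottle_a_mid (a point): Small reagent bottle with orange cap on the tray among the magazines, 56 mm across, 105 mm tall; the point is its centre, half-way up
- bottle_b_mid (a point): Second small reagent bottle with orange cap on the tray, 56 mm across, 105 mm tall; the point is its centre, half-way up
- bottle_c_mid (a point): Larger reagent bottle with orange cap on the bench left of the printer's front, 70 mm across, 138 mm tall; the point is its centre, half-way up
- dishes: Stack of three lidded Petri dishes on the tray, 60 mm across, 42 mm tall; origin at the centre of its underside
- stack: Loose stack of pale green cassettes on the bench in front of the printer, 28 x 40 x 28 mm tall; origin at the centre of its underside
- forceps: Steel forceps lying on the tray, 130 mm long along its x, 12 mm wide, 6 mm high; origin at the middle of its underside

How it is judged:
By the outcome, as a careful person would: the job done as asked, in the order asked, and still so for the second after the job is handed in, with the robot touching nothing.
It also fails if it takes over 67 s, if anything falls off the work surface, if the arm or the gripper's body presses on something with over 40 N, if the wrist force passes 120 N, or if a joint passes its speed limit or range.

### The arm

A 6-joint arm with a two-finger parallel gripper is mounted at the origin on the work surface. World frame = base frame: x ahead of the robot, y to its left, z up, the work surface at z = 0. Lengths are in m, angles in degrees, forces in N, time in s.
With the tool pointing down it reaches from about 0.275 to 0.85 m from the base axis. Payload 5.2 kg.
Tool frame: the origin (TCP) lies on the centre line of the jaws, within the pads' length; the fingertips stand 22 mm ahead of it and the grasp point (between the pads) lies 3 mm ahead of it; x points along the fingers, y is the direction in which the jaws open and shut, and the axes are right-handed (so a half turn about x gives the same grasp; the last joint's range is limited). The gripper opens to 85 mm and grips with 20 to 120 N. Pads are 22 mm wide; open, the fingers measure 114 mm over their backs; the gripper's body (76 mm by 85 mm) begins 54 mm behind the grasp point. The pads swing forward as they close: fully open they stand 13 mm farther back than shut.
Start: joints at [-81.005, 14.817, 87.949, -0, 77.235, -11.62], TCP at [0.194, -0.515, 0.253] pointing down, gripper open.
Joint ranges: [-179.93, 179.93], [-52.35, 119.4], [10.71, 147.94], [-69.91, 249.91], [12.55, 155.21], [-178.61, 178.61]. Speed limits (degrees/s): [147.25, 147.25, 180, 180, 180, 180].

### API

Orientations are given as a 3x3 rotation matrix whose columns are the frame's x, y, z axes.
In Python, from plant import env gives the robot as it stands.
- The arm moves only by the shell command python3 -m pendant 'ROWS' [OPENING]. ROWS is JSON, a list of rows, each a list of 6 numbers: the shift along the tool's x, y, z in units of 60 mm (1.0 is 60 mm), then the turn, a rotation vector about the tool's x, y, z in units of 5 degrees (1.0 is 5 degrees). A call has 1 to 20 rows; each row shifts and turns the pose as measured when the row begins, along the tool's axes as they then stand; what a row does not reach is not made up. A row lasts 1/8 s, in which the tool goes at most 62.5 mm and 10.7 degrees, less where a joint would pass 70% of its speed; a pose out of reach is approached as far as the arm can. A call is refused whole if a number of a shift passes 1 or a number of a turn 1, either way. A call with a gripper value outside its range is refused whole. OPENING is the gripper's target within -1 to 1 (shut at 1, half-way at 0, fully open at -1), set as the call begins (- or left out, the last holds). The fingers move at their own pace and stop on an object; the grip force is fixed at half the most. Time passes only in rows, so rows that do not move let the fingers close. It gives the time, the measured TCP pose, the force and the opening at its end, in the units of the state.
- env.get_obs(): the state, without advancing time (a new reading comes with each control period).
- env.read_camera(name): name is "scene" or "top" or "wrist"; returns a dict with "image" (480x640x3 uint8, red, green, blue), "fx", "fy", "cx", "cy" (pixels), "rvec" (rotation vector, rad) and "tvec" (3), from world to camera coordinates, as OpenCV has them. Camera axes: x right, y down, z forward; pixel columns grow to the right and rows downward; lengths in m; the calibration is good to about 2 mm. A picture is of the moment at which its call begins. There is no depth.
- env.finish_job(): hands the job in, once; it reports no verdict.
The state is a dict: "time_s": time; "joint_pos": joint angles; "qvel": joint speeds; "tau": joint torques, N m; "position": TCP position; "orientation": TCP orientation; "force": force on the tool from outside, world axes, zero at the start; "torque": the same for the moment, N m; "opening": finger opening in m.
Only numpy, scipy, OpenCV 4.12 (cv2) and the standard library are available. Lean on these libraries where they do the work, as an engineer would, in place of code of your own. Each camera call takes 0.05 s, during which the arm holds its last target. There are 200 camera calls.

## Working session

There is one attempt and no reset: what is moved stays moved. The work goes in short steps, Python scripts to look and compute and a shell command to move; the robot and the scene stay as the last step left them, time stands still between calls to the robot, and variables do not carry over. Pictures are saved under pics/ and viewed, about 8 in all and at most 12, crops included, and the job is handed in when it is done.

```bash
mkdir -p pics; ls; python3 - <<'E'
from plant import env
import cv2
for n in ("scene","top"):
    c=env.read_camera(n); cv2.imwrite(f"pics/{n}0.png",c["image"][:,:,::-1]); print(n,c["fx"],c["fy"],c["cx"],c["cy"],c["rvec"],c["tvec"])
print(env.get_obs())
E
```

```text
pics
scene 504.1826672850105 504.1826672850105 325.3748664262193 235.51374755169138 [ 1.10306146  2.49611308 -0.87552366] [ 0.37011614 -0.2132526   1.6901262 ]
top 604.9885163633994 604.9885163633994 327.6684938229975 234.74913692827843 [ 2.19058125 -2.13894393  0.12659572] [-0.04260924  0.50871546  1.35996939]
{'time_s': 0.1, 'joint_pos': array([-8.10041092e+01,  1.48554750e+01,  8.80051578e+01,  5.57348316e-04,
        7.72340635e+01, -1.16201157e+01]), 'qvel': array([ 0.07395988,  0.01941259, -0.22465015, -0.0207271 ,  0.0037625 ,
       -0.05184809]), 'tau': array([ 3.08739021e-03, -4.46968174e+01, -2.91247666e+01, -1.44732521e-04,
        6.29577495e-03, -1.26951446e-05]), 'position': array([ 0.19360733, -0.5143314 ,  0.25255166]), 'orientation': array([[-2.49061362e-04,  3.52100917e-01, -9.35962009e-01],
       [ 1.63391517e-03, -9.35960645e-01, -3.52100839e-01],
       [-9.99998634e-01, -1.61697724e-03, -3.42191397e-04]]), 'force': array([-0.15149864, -0.12485332,  0.79359087]), 'torque': array([-0.00601439,  0.01619815,  0.00307019]), 'opening': 0.08559593463685329}
```

View pics/scene0.png

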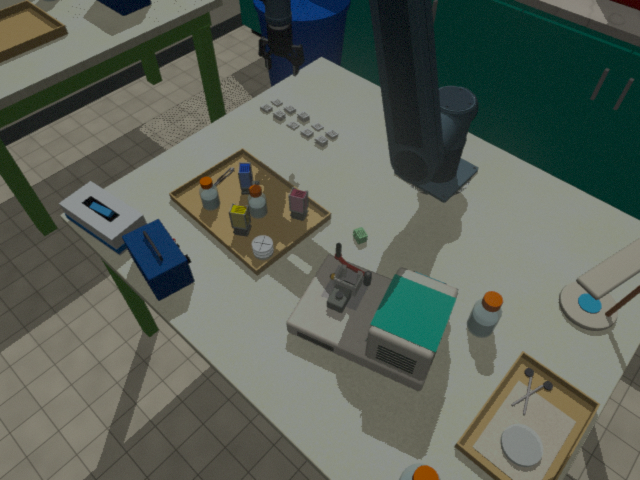

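View pics/top0.png

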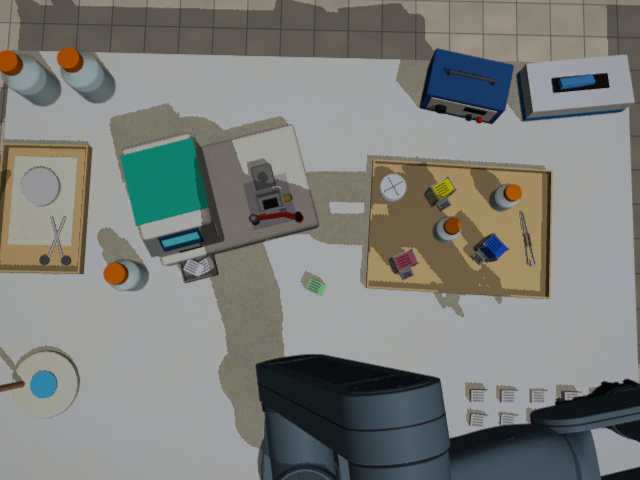

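Scene: blue magazine at about top (490,248), tongue toward lower-left; bay at about (268,200), red lever locked with knob at about (299,217). Zoom in on both.

```bash
cat > h.py <<'E'
import numpy as np, cv2
from plant import env
def cam(n):
    c=env.read_camera(n); c["R"]=cv2.Rodrigues(np.array(c["rvec"],float))[0]; c["t"]=np.array(c["tvec"],float); return c
def ray(c,u,v):
    d=c["R"].T@np.array([(u-c["cx"])/c["fx"],(v-c["cy"])/c["fy"],1]); return -c["R"].T@c["t"],d
def at(c,u,v,z):
    o,d=ray(c,u,v); return o+d*(z-o[2])/d[2]
def px(c,p):
    q=c["R"]@np.array(p,float)+c["t"]; return np.array([c["fx"]*q[0]/q[2]+c["cx"],c["fy"]*q[1]/q[2]+c["cy"]])
def crop(c,x,y,w,h,s): return cv2.resize(c["image"][y:y+h,x:x+w,::-1],None,fx=s,fy=s,interpolation=cv2.INTER_CUBIC)
E
python3 - <<'E'
from h import *
c=cam("top")
a=crop(c,230,150,100,100,4);b=crop(c,430,190,100,100,4)
cv2.imwrite("pics/z1.png",np.hstack([a,b]))
E
```

```text
(no output)
```

View pics/z1.png

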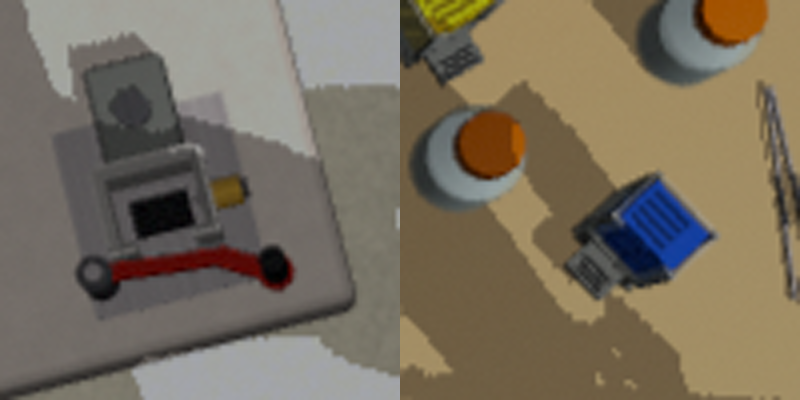

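```bash
python3 - <<'E'
from h import *
c=cam("top")
A=lambda u,v,z:at(c,230+u/4,150+v/4,z)
k=A(275,262,.144);p=A(97,272,.106);print("knob",k,"pivot",p,np.hypot(*(k-p)[:2]))
def ang(a,b):d=b-a;return np.degrees(np.arctan2(d[1],d[0]))
print("lever dir",ang(p,k))
print("plinth edge",ang(A(0,395,.055),A(330,306,.055)),"mouth back",ang(A(95,172,.11),A(205,145,.11)), "front lips", ang(A(110,255,.11),A(225,232,.11)))
print("slot c",A(162,213,.06), "back drive",A(128,105,.09))
hsv=cv2.cvtColor(c["image"],cv2.COLOR_RGB2HSV)
m=cv2.inRange(hsv,(110,150,100),(125,255,255)); m[:180]=0;m[300:]=0
cs=max(cv2.findContours(m,0,2)[0],key=cv2.contourArea);r=cv2.minAreaRect(cs);print(r)
bx=cv2.boxPoints(r);q=[at(c,*b,.1) for b in bx];print(np.round(q,4));print("bluetop c",at(c,*r[0],.1))
B=lambda u,v,z:at(c,430+(u-400)/4,190+v/4,z)
t=B(591,270,.033);print("tongue",t)
print("corners",[np.round(B(*w,.105),4) for w in((658,176),(715,236))])
print("bottle a/b",B(490,143,.11),B(732,10,.11))
E
```

```text
knob [0.53592492 0.03181309 0.144     ] pivot [0.53359284 0.13006963 0.106     ] 0.09828421422269876
lever dir -88.64036171323352
plinth edge -73.39419939358201 mouth back -74.56368670910054 front lips -77.14780854812278
slot c [0.57444393 0.10024256 0.06      ] back drive [0.62962761 0.11831367 0.09      ]
((495.47735595703125, 246.02076721191406), (19.104578018188477, 12.838767051696777), 47.48955535888672)
[[ 0.491  -0.3716  0.1   ]
 [ 0.5105 -0.3923  0.1   ]
 [ 0.4803 -0.4202  0.1   ]
 [ 0.4609 -0.3995  0.1   ]]
bluetop c [ 0.48564499 -0.39590473  0.1       ]
tongue [ 0.46515119 -0.37407576  0.033     ]
corners [array([ 0.5113, -0.3926,  0.105 ]), array([ 0.4793, -0.4232,  0.105 ])]
bottle a/b [ 0.52651836 -0.30020531  0.11      ] [ 0.60286165 -0.4322662   0.11      ]
```

```bash
cat >> h.py <<'E'
from scipy.spatial.transform import Rotation as Ro
def plan(pos,yaw,n=None):
    """identical rows to reach pos with tool down, tool y at yaw deg"""
    o=env.get_obs();p=np.array(o["position"]);R=np.array(o["orientation"])
    y=np.radians(yaw);ty=np.array([np.cos(y),np.sin(y),0]);tx=np.array([0,0,-1.]);T=np.stack([tx,ty,np.cross(tx,ty)],1)
    w=Ro.from_matrix(R.T@T).as_rotvec();dp=np.array(pos)-p
    n=n or int(max(np.ceil(np.abs(np.degrees(w)).max()/4.9),np.ceil(np.linalg.norm(dp)/.052),1))
    E=Ro.from_rotvec(w/n).as_matrix();S=np.zeros((3,3));K=R.copy()
    for i in range(n): S+=K;K=K@E
    d=np.linalg.solve(S,dp);K=R.copy();q=p.copy();tr=[]
    for i in range(n): q=q+K@d;K=K@E;tr.append(q)
    print("t",o["time_s"],"pos",np.round(p,4),"F",np.round(o["force"],1),"open",round(o["opening"],4),"j",np.round(o["joint_pos"],0))
    print(n,"x",np.round(np.r_[d/.06,np.degrees(w)/n/5],3).tolist(),"mid",np.round(tr[n//2],3),"rmin",round(min(np.hypot(*t[:2]) for t in tr),3))
E
python3 -c "
from h import *
plan([.536,.032,.253],1.4)"
```

```text
t 0.2 pos [ 0.1936 -0.5145  0.2528] F [0.1 0.4 0. ] open 0.0856 j [-81.  15.  88.   0.  77. -12.]
15 x [-0.0, -0.057, -0.762, -0.944, -0.001, 0.001] mid [ 0.464 -0.276  0.253] rmin 0.537
```

```bash
python3 -m pendant '[[0,-0.057,-0.762,-0.944,0,0],[0,-0.057,-0.762,-0.944,0,0],[0,-0.057,-0.762,-0.944,0,0],[0,-0.057,-0.762,-0.944,0,0],[0,-0.057,-0.762,-0.944,0,0],[0,-0.057,-0.762,-0.944,0,0],[0,-0.057,-0.762,-0.944,0,0],[0,-0.057,-0.762,-0.944,0,0],[0,-0.057,-0.762,-0.944,0,0],[0,-0.057,-0.762,-0.944,0,0],[0,-0.057,-0.762,-0.944,0,0],[0,-0.057,-0.762,-0.944,0,0],[0,-0.057,-0.762,-0.944,0,0],[0,-0.057,-0.762,-0.944,0,0],[0,-0.057,-0.762,-0.944,0,0],[0,0,0,0,0,0]]' 0.3
python3 - <<'E'
from h import *
plan([.536,.032,.253],1.4)
c=cam("wrist");cv2.imwrite("pics/w1.png",c["image"][:,:,::-1])
print(-c["R"].T@c["t"],c["R"][2])
E
```

```text
time_s: 2.2
position: [0.5351, 0.0525, 0.2497]
orientation: [[-0.003, 0.998, 0.063], [0.004, 0.063, -0.998], [-1.0, -0.003, -0.004]]
force: [0.1, -0.7, -0.2]
opening: 0.0298
t 2.2 pos [0.5351 0.0525 0.2497] F [ 0.1 -0.7 -0.2] open 0.0298 j [ -6.  14.  90.   0.  77. -10.]
1 x [-0.056, -0.006, 0.342, 0.44, -0.051, 0.033] mid [0.536 0.032 0.253] rmin 0.537
[0.52989905 0.12056772 0.36952122] [ 0.01426177 -0.26674169 -0.96366253]
```

View pics/w1.png

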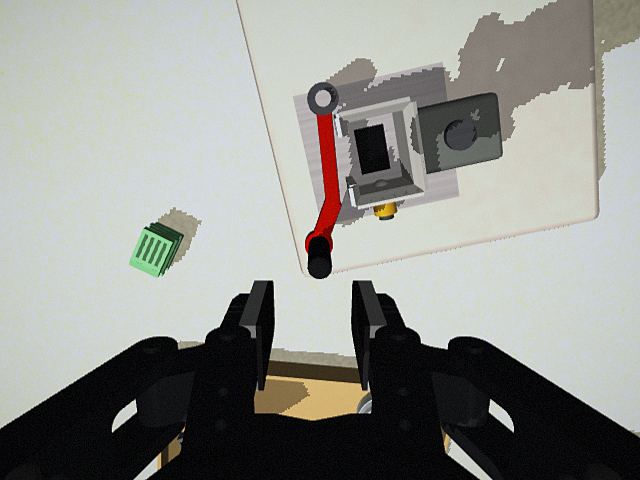

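```bash
python3 - <<'E'
from h import *
c=cam("wrist");np.save("w1.npy",np.array([c],dtype=object),allow_pickle=True)
cv2.imwrite("pics/w1z.png",crop(c,290,70,150,210,3.8)[:,:570])
E
```

```text
(no output)
```

View pics/w1z.png

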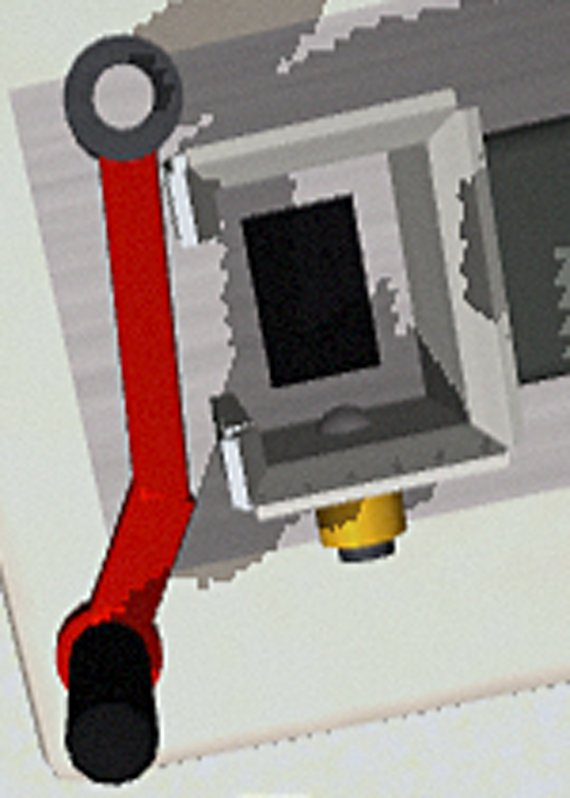

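```bash
python3 - <<'E'
from h import *
c=np.load("w1.npy",allow_pickle=True)[0]
A=lambda u,v,z:at(c,290+u/3.8,70+v/3.8,z)
def ang(a,b):d=b-a;return np.degrees(np.arctan2(d[1],d[0]))
k=A(112,742,.144);p=A(123,97,.106);print("knob",k,"pivot",p,np.hypot(*(k-p)[:2]),"leverdir",ang(p,k))
a1,a2=A(185,152,.11),A(455,92,.11);b1,b2=A(258,515,.11),A(508,462,.11)
print("yaws",ang(a1,a2),ang(b1,b2),"back",ang(A(515,455,.11),A(475,110,.11))-90,"slot",ang(A(272,386,.06),A(243,220,.06))-90)
s=A(312,290,.06);print("slot",s)
for yaw in(14,15,16):
    t=np.radians(yaw);x=np.array([np.cos(t),np.sin(t)]);y=np.array([-x[1],x[0]])
    print(yaw,"bay via pivot",p[:2]+.03*x-.042*y, "y of rims rel slot",((a1+a2)/2-s)[:2]@y,((b1+b2)/2-s)[:2]@y,"back rel slot x",(A(495,282,.11)-s)[:2]@x,"lips",(A(168,165,.11)-s)[:2]@x,(A(225,460,.11)-s)[:2]@x, "piv", (p-s)[:2]@x,(p-s)[:2]@y)
E
```

```text
knob [0.53905451 0.03554687 0.144     ] pivot [0.53487615 0.13319767 0.106     ] 0.0977401516017393 leverdir -87.54988016544225
yaws 15.60943424424072 15.864933457787469 back 14.297618526691934 slot 15.284713323907553
slot [0.57548532 0.10178118 0.06      ]
14 bay via pivot [0.57414574 0.09970291] y of rims rel slot 0.030576679569020736 -0.03084606008319161 back rel slot x 0.023577183357022115 lips -0.026567092672683087 -0.025083199285424455 piv -0.031802568964503015 0.04030752973598357
15 bay via pivot [0.57472433 0.10039336] y of rims rel slot 0.030597617228062274 -0.030853774691997758 back rel slot x 0.023578562712353156 lips -0.02606632296611761 -0.025446733009112914 piv -0.031094261887775244 0.04085642206328912
16 bay via pivot [0.57529077 0.1010938 ] y of rims rel slot 0.03060923455649037 -0.030852090942145496 back rel slot x 0.023572759809071354 lips -0.025557613205066505 -0.02580251541141876 piv -0.03037648319765958 0.041392869128649146
```

Knob ≈ (0.539, 0.0355), pivot ≈ (0.535, 0.133) (98 mm apart, fits 99), bay ≈ (0.5752, 0.1012), yaw ≈ 15.5°; top view agrees within 1.5 mm. Align above the knob.

```bash
python3 -m pendant '[[0.15,0,0.15,0.1,0,0],[0.15,0,0.12,0.1,0,0],[0,0,0,0,0,0],[0,0,0,0,0,0]]'; python3 -c "
from h import *
plan([.539,.0355,.138],2.5,5)"
```

```text
time_s: 2.8
position: [0.5364, 0.0282, 0.2295]
orientation: [[-0.004, 0.999, 0.033], [0.002, 0.033, -0.999], [-1.0, -0.004, -0.002]]
force: [0.0, -0.1, 0.5]
opening: 0.0296
t 2.8 pos [0.5364 0.0282 0.2295] F [ 0.  -0.1  0.5] open 0.0296 j [ -9.  15.  92.   0.  74. -11.]
5 x [0.305, 0.01, -0.024, -0.024, -0.005, 0.01] mid [0.538 0.033 0.175] rmin 0.538
```

```bash
python3 -m pendant '[[0.1,0.04,-0.12,0,0,0],[0,0,0,0,0,0],[0.3,0,0,0,0,0],[0.3,0,0,0,0,0],[0.3,0,0,0,0,0],[0.3,0,0,0,0,0],[0.15,0,0,0,0,0],[0,0,0,0,0,0]]'; python3 -c "
from h import *
plan([.539,.0355,.138],2.5,1)"
```

```text
time_s: 3.8
position: [0.54, 0.038, 0.1415]
orientation: [[-0.0, 0.999, 0.036], [0.002, 0.036, -0.999], [-1.0, -0.0, -0.002]]
force: [-0.4, 0.0, 0.5]
opening: 0.0298
t 3.8 pos [0.54   0.038  0.1415] F [-0.4  0.   0.5] open 0.0298 j [ -8.  20.  98.   0.  62. -10.]
1 x [0.059, -0.018, 0.041, -0.082, -0.02, 0.001] mid [0.539 0.036 0.138] rmin 0.54
```

```bash
python3 -m pendant '[[0.05,-0.02,0.04,0,0,0],[0,-0.144,-0.006,1,0,0],[0,-0.144,-0.006,1,0,0],[0,-0.144,-0.006,1,0,0],[0,-0.144,-0.006,1,0,0],[0,-0.144,-0.006,1,0,0],[0,-0.144,-0.006,1,0,0]]'; python3 -c "
from h import *
import math
o=env.get_obs();d=o['position'][:2]-np.array([.535,.133]);print(np.hypot(*d),np.degrees(np.arctan2(d[1],d[0])),np.degrees(np.arctan2(*o['orientation'][1::-1,1])),o['force'])"
```

```text
time_s: 4.68
position: [0.4922, 0.0457, 0.1429]
orientation: [[0.012, 0.876, -0.483], [-0.001, -0.483, -0.876], [-1.0, 0.011, -0.005]]
force: [0.5, 0.7, -0.1]
opening: 0.0297
0.09727470558451794 -116.12595860532103 -28.886984229587554 [ 0.53045548  0.6670479  -0.0532753 ]
```

```bash
python3 -m pendant '[[0.04,-0.144,-0.006,0.9,0,0],[0.02,-0.144,-0.006,0.9,0,0],[0,-0.144,-0.006,1,0,0],[0,-0.144,-0.006,1,0,0],[0,-0.144,-0.006,1,0,0],[0,-0.144,-0.006,1,0,0],[0,-0.144,-0.006,1,0,0],[0,-0.144,-0.006,1,0,0],[0,-0.144,-0.006,1,0,0],[0,-0.12,-0.006,0.8,0,0],[0,0,0,0,0,0]]'; python3 -c "
from h import *
import math
o=env.get_obs();d=o['position'][:2]-np.array([.535,.133]);print(np.hypot(*d),np.degrees(np.arctan2(d[1],d[0])),np.degrees(np.arctan2(*o['orientation'][1::-1,1])),o['force'])"
```

```text
time_s: 6.05
position: [0.4466, 0.1101, 0.146]
orientation: [[0.031, 0.199, -0.98], [-0.006, -0.98, -0.199], [-1.0, 0.012, -0.029]]
force: [0.1, 0.1, 0.2]
opening: 0.0301
0.09133320018266051 -165.48566742560345 -78.52285456388131 [0.05602163 0.0755123  0.20711544]
```

```bash
python3 -m pendant '[[0,-0.1,0.06,0,0,0],[0,-0.1,0,0,0,0],[0,0,0,0,0,0],[-0.4,0,0,0,0,0],[-0.6,0,0,0,0,0],[-0.6,0,0,0,0,0],[-0.3,0,0,0,0,0],[0,0,0,0,0,0]]'; python3 -c "
from h import *
t=cam('top')
cv2.imwrite('pics/t2.png',np.hstack([crop(t,230,150,100,150,4)]))
plan([.4850,-.3947,.25],-46)"
```

```text
time_s: 7.05
position: [0.4366, 0.1221, 0.2629]
orientation: [[0.03, 0.203, -0.979], [-0.006, -0.979, -0.203], [-1.0, 0.012, -0.029]]
force: [-0.4, -0.5, -0.3]
opening: 0.0302
t 7.1 pos [0.4362 0.1221 0.262 ] F [-0.1 -0.1 -0. ] open 0.0302 j [  2.   3. 101.  -0.  74.  80.]
10 x [0.022, 0.819, 0.312, -0.645, -0.026, -0.021] mid [ 0.43  -0.192  0.255] rmin 0.421
```

View pics/t2.png

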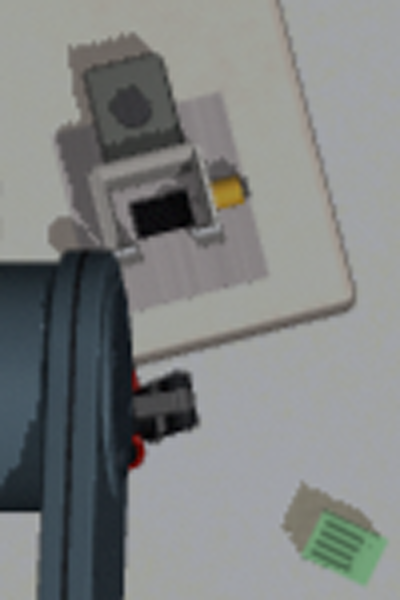

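Lever stands in front of the plinth, away from the bay. Go above the blue magazine.

```bash
python3 -m pendant '[[0.02,0.82,0.31,-0.64,0,0],[0.02,0.82,0.31,-0.64,0,0],[0.02,0.82,0.31,-0.64,0,0],[0.02,0.82,0.31,-0.64,0,0],[0.02,0.82,0.31,-0.64,0,0],[0.02,0.82,0.31,-0.64,0,0],[0.02,0.82,0.31,-0.64,0,0],[0.02,0.82,0.31,-0.64,0,0],[0.02,0.6,0.2,-0.64,0,0],[0,0.1,0,-0.3,0,0],[0,0,0,0,0,0]]' -1; python3 - <<'E'
from h import *
plan([.4850,-.3947,.20],-46)
c=cam("wrist");np.save("w2.npy",np.array([c],dtype=object),allow_pickle=True)
t=cam("top")
cv2.imwrite("pics/w2.png",np.hstack([c["image"][:,:,::-1][:, 60:580],cv2.resize(crop(t,230,150,70,120,4),(280,480))]))
E
```

```text
time_s: 8.48
position: [0.4683, -0.3445, 0.235]
orientation: [[0.01, 0.685, -0.728], [0.011, -0.728, -0.685], [-1.0, -0.001, -0.015]]
force: [-0.3, -0.7, 0.0]
opening: 0.0853
t 8.475 pos [ 0.4683 -0.3445  0.235 ] F [-0.3 -0.7  0. ] open 0.0853 j [-48.  19.  85.   1.  76.  -1.]
2 x [0.289, 0.4, 0.189, -0.075, -0.085, 0.003] mid [ 0.485 -0.395  0.2  ] rmin 0.603
```

View pics/w2.png

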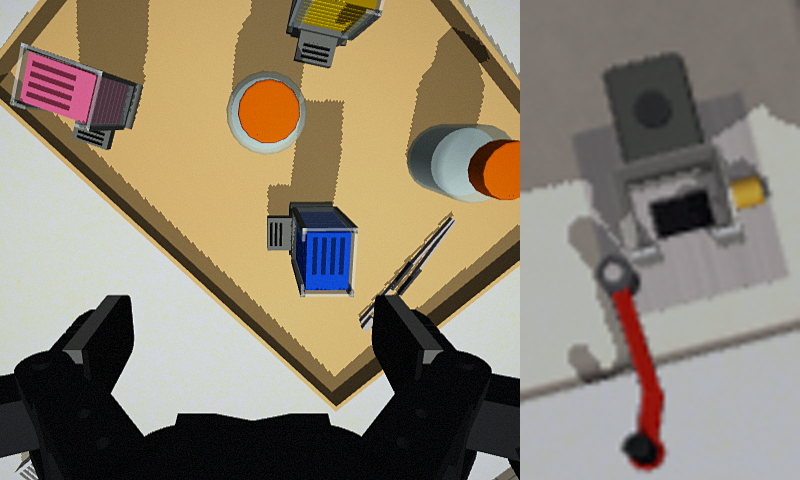

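```bash
python3 - <<'E'
from h import *
c=np.load("w2.npy",allow_pickle=True)[0]
im=c["image"]
hsv=cv2.cvtColor(im,cv2.COLOR_RGB2HSV)
m=cv2.inRange(hsv,(110,150,120),(125,255,255))
cs=max(cv2.findContours(m,0,2)[0],key=cv2.contourArea);r=cv2.minAreaRect(cs);print(r)
q=np.array([at(c,*b,.1) for b in cv2.boxPoints(r)]);print(np.round(q,4),"c",q.mean(0))
q2=np.array([at(c,u+60,v,.105) for u,v in((302,229),(354,229),(354,296),(300,292))]);print(np.round(q2,4),q2.mean(0))
for a in(q,q2):
  for i in range(4):
    d=a[(i+1)%4]-a[i];print(round(np.linalg.norm(d),4),round(np.degrees(np.arctan2(d[1],d[0])),1))
tg=at(c,60+279,233,.033);print("tongue",tg)
E
```

```text
((387.6518249511719, 260.48944091796875), (43.97981262207031, 58.30656814575195), 1.7357046604156494)
[[ 0.4609 -0.3994  0.1   ]
 [ 0.4907 -0.3711  0.1   ]
 [ 0.5098 -0.3927  0.1   ]
 [ 0.4808 -0.4219  0.1   ]] c [ 0.48557566 -0.39625834  0.1       ]
[[ 0.49   -0.3667  0.105 ]
 [ 0.5129 -0.391   0.105 ]
 [ 0.4811 -0.4251  0.105 ]
 [ 0.4583 -0.3967  0.105 ]] [ 0.48555458 -0.39486062  0.105     ]
0.0411 43.6
0.0289 -48.5
0.0412 -134.8
0.03 131.5
0.0334 -46.7
0.0466 -133.0
0.0364 128.8
0.0436 43.4
tongue [ 0.46701924 -0.37482462  0.033     ]
```

```bash
python3 -m pendant '[[0,0.3,0.15,0,0,0],[0,0.3,0.13,0,-0.1,0],[0,0.1,0,0,0,0],[0,0,0,0,0,0],[0,0,0,0,0,0]]'; python3 -c "
from h import *
plan([.4854,-.3958,.09],-47,6)"
```

```text
time_s: 9.2
position: [0.4849, -0.38, 0.2366]
orientation: [[0.004, 0.689, -0.725], [0.006, -0.725, -0.688], [-1.0, -0.001, -0.007]]
force: [-0.5, -0.9, 0.5]
opening: 0.0851
t 9.2 pos [ 0.4849 -0.38    0.2366] F [-0.5 -0.9  0.5] open 0.0851 j [-49.  22.  80.   0.  78.  -2.]
6 x [0.407, 0.033, 0.031, 0.017, -0.013, 0.002] mid [ 0.485 -0.39   0.139] rmin 0.618
```

```bash
python3 -m pendant '[[0,0.2,0.18,0,-0.08,0],[0,0,0,0,0,0],[0.4,0,0,0,0,0],[0.4,0,0,0,0,0],[0.4,0,0,0,0,0],[0.3,0,0,0,0,0],[0,0,0,0,0,0],[0,0,0,0,0,0]]'; python3 -c "
from h import *
plan([.4854,-.3958,.09],-47,2)"
```

```text
time_s: 10.2
position: [0.4853, -0.3981, 0.1457]
orientation: [[0.001, 0.688, -0.726], [-0.001, -0.726, -0.688], [-1.0, 0.001, 0.0]]
force: [0.8, -0.9, 0.8]
opening: 0.0853
t 10.2 pos [ 0.4853 -0.3981  0.1457] F [ 0.8 -0.9  0.8] open 0.0853 j [-50.  27.  85.  -0.  68.  -3.]
2 x [0.464, -0.014, -0.014, 0.044, 0.002, -0.006] mid [ 0.485 -0.396  0.09 ] rmin 0.626
```

```bash
python3 -m pendant '[[0.3,-0.02,-0.02,0.04,0,0],[0.3,0,0,0,0,0],[0.25,0,0,0,0,0],[0.1,0,0,0,0,0],[0,0,0,0,0,0],[0,0,0,0,0,0]]'; python3 -c "
from h import *
plan([.4854,-.3958,.09],-47,1)"
```

```text
time_s: 10.95
position: [0.4864, -0.3972, 0.0875]
orientation: [[0.003, 0.685, -0.729], [-0.004, -0.729, -0.685], [-1.0, 0.005, 0.0]]
force: [0.2, -0.2, 0.8]
opening: 0.0854
t 10.95 pos [ 0.4864 -0.3972  0.0875] F [ 0.2 -0.2  0.8] open 0.0854 j [-49.  31.  88.  -0.  60.  -3.]
1 x [-0.042, -0.028, -0.004, 0.041, 0.003, -0.059] mid [ 0.485 -0.396  0.09 ] rmin 0.626
```

```bash
python3 -m pendant '[[-0.03,-0.03,0,0.04,0,-0.06],[0,0,0,0,0,0]]'; python3 -m pendant '[[0,0,0,0,0,0],[0,0,0,0,0,0],[0,0,0,0,0,0],[0,0,0,0,0,0],[0,0,0,0,0,0],[0,0,0,0,0,0]]' 1
```

```text
time_s: 11.2
position: [0.4855, -0.3963, 0.0905]
orientation: [[0.001, 0.682, -0.731], [-0.001, -0.731, -0.682], [-1.0, 0.001, 0.0]]
force: [1.2, -0.9, 0.8]
opening: 0.085
time_s: 11.95
position: [0.4858, -0.3966, 0.0913]
orientation: [[0.002, 0.682, -0.731], [-0.002, -0.731, -0.682], [-1.0, 0.003, 0.0]]
force: [0.2, 0.0, 0.6]
opening: 0.0353
```

```bash
python3 -m pendant '[[-0.2,0,0,0,0,0],[-0.4,0,0,0,0,0],[-0.6,0,0,0,0,0],[-0.6,0,0,0,0,0],[-0.6,0,0,0,0,0],[-0.4,0,0,0,0,0],[0,0,0,0,0,0],[0,0,0,0,0,0]]'; python3 -c "
from h import *
plan([.5752,.1012,.255],15.5,16)"
```

```text
time_s: 12.95
position: [0.4841, -0.3945, 0.2649]
orientation: [[-0.002, 0.682, -0.731], [0.002, -0.731, -0.682], [-1.0, -0.003, 0.0]]
force: [0.0, 0.4, -2.4]
opening: 0.0352
t 12.95 pos [ 0.4841 -0.3945  0.2649] F [ 0.   0.4 -2.4] open 0.0352 j [-49.  22.  76.  -0.  82.  -2.]
16 x [0.011, -0.07, -0.547, -0.781, -0.001, 0.002] mid [ 0.604 -0.127  0.259] rmin 0.584
```

```bash
python3 -m pendant '[[0.01,-0.07,-0.547,-0.78,0,0],[0.01,-0.07,-0.547,-0.78,0,0],[0.01,-0.07,-0.547,-0.78,0,0],[0.01,-0.07,-0.547,-0.78,0,0],[0.01,-0.07,-0.547,-0.78,0,0],[0.01,-0.07,-0.547,-0.78,0,0],[0.01,-0.07,-0.547,-0.78,0,0],[0.01,-0.07,-0.547,-0.78,0,0],[0.01,-0.07,-0.547,-0.78,0,0],[0.01,-0.07,-0.547,-0.78,0,0],[0.01,-0.07,-0.547,-0.78,0,0],[0.01,-0.07,-0.547,-0.78,0,0],[0.01,-0.07,-0.547,-0.78,0,0],[0.01,-0.05,-0.3,-0.4,0,0],[0,0,0,0,0,0],[0,0,0,0,0,0]]'; python3 -c "
from h import *
plan([.5752,.1012,.220],15.5,3)"
```

```text
time_s: 14.95
position: [0.5843, 0.0389, 0.2317]
orientation: [[-0.044, 0.991, 0.125], [0.02, 0.126, -0.992], [-0.999, -0.041, -0.025]]
force: [-0.2, -1.0, -2.0]
opening: 0.035
t 14.95 pos [0.5843 0.0389 0.2317] F [-0.2 -1.  -2. ] open 0.035 j [ -8.  21.  83.   1.  79. -15.]
3 x [0.071, 0.012, -0.349, -0.553, -0.108, 0.15] mid [0.579 0.081 0.224] rmin 0.584
```

```bash
python3 -m pendant '[[0,0.01,-0.33,-0.55,-0.11,0.15],[0,0.01,-0.33,-0.55,-0.11,0.15],[0,0.01,-0.3,-0.5,-0.1,0.15],[0,0,0,0,0,0],[0,0,0,0,0,0]]'; python3 -c "
from h import *
plan([.5752,.1012,.205],15.5,1)"
```

```text
time_s: 15.58
position: [0.5758, 0.0984, 0.2328]
orientation: [[0.004, 0.963, 0.269], [-0.001, 0.269, -0.963], [-1.0, 0.003, 0.002]]
force: [0.9, 0.4, -2.5]
opening: 0.0352
t 15.575 pos [0.5758 0.0984 0.2328] F [ 0.9  0.4 -2.5] open 0.0352 j [ -1.  19.  85.  -0.  76. -17.]
1 x [0.464, 0.001, -0.049, 0.025, 0.023, -0.038] mid [0.575 0.101 0.205] rmin 0.584
```

Adjust, come down to just above the mouth, and look close by.

```bash
python3 -m pendant '[[0.15,0,-0.05,0.02,0.02,-0.04],[0.15,0,0,0,0,0],[0.08,0,0,0,0,0],[0,0,0,0,0,0],[0,0,0,0,0,0]]'; python3 - <<'E'
from h import *
plan([.5752,.1012,.205],15.5,1)
c=cam("wrist");np.save("w3.npy",np.array([c],dtype=object),allow_pickle=True)
t=cam("scene")
cv2.imwrite("pics/w3.png",np.hstack([crop(c,170,60,300,300,1.5),crop(t,290,230,100,150,3)]))
E
```

```text
time_s: 16.2
position: [0.5751, 0.1, 0.2074]
orientation: [[-0.002, 0.964, 0.265], [-0.001, 0.265, -0.964], [-1.0, -0.002, 0.0]]
force: [0.2, 0.0, -2.5]
opening: 0.0354
t 16.2 pos [0.5751 0.1    0.2074] F [ 0.2  0.  -2.5] open 0.0354 j [ -1.  20.  87.  -0.  73. -16.]
1 x [0.04, 0.007, -0.019, -0.021, 0.002, 0.025] mid [0.575 0.101 0.205] rmin 0.584
```

View pics/w3.png

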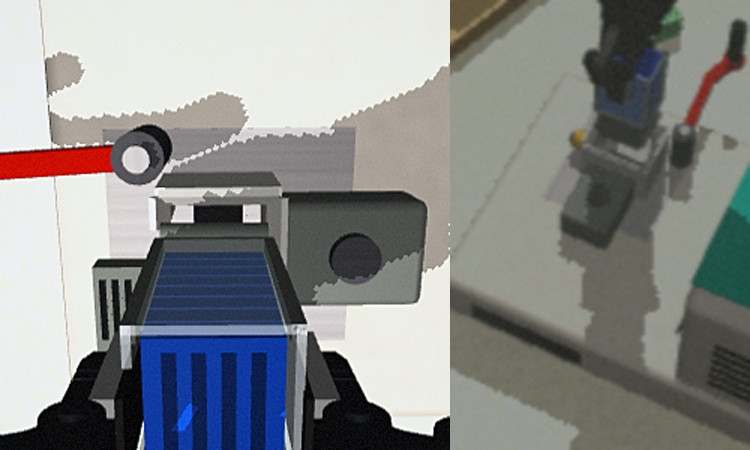

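```bash
python3 - <<'E'
from h import *
c=np.load("w3.npy",allow_pickle=True)[0]
A=lambda u,v,z:at(c,170+u/1.5,60+v/1.5,z)
t=np.radians(15.5);x=np.array([np.cos(t),np.sin(t)]);y=np.array([-x[1],x[0]])
p=A(135,158,.106)[:2];print("pivot",p,"bay",p+.03*x-.042*y)
B=np.array([.5752,.1012])
for n,u,v,z in(("mag foot L",162,240,.121),("mag foot R",275,240,.121),("rim L",153,197,.11),("rim R",288,197,.11),("tongue c",117,268,.149),("magtop L",122,331,.221),("magtop R",305,331,.221)):
    q=A(u,v,z)[:2]-B;print(n,np.round([q@x,q@y],4))
o=env.get_obs();q=o["position"][:2]-B;print("tcp",q@x,q@y)
E
```

```text
pivot [0.53466466 0.13412099] bay [0.57479759 0.10166566]
mag foot L [-0.0198  0.0157]
mag foot R [0.0198 0.0157]
rim L [-0.0237  0.029 ]
rim R [0.0252 0.0289]
tongue c [-0.0314  0.0139]
magtop L [-0.0188  0.0234]
magtop R [0.0157 0.0234]
tcp -0.00037675616004684195 -0.0010909140039644125
```

```bash
python3 -m pendant '[[0.05,0.003,-0.02,-0.02,0,0.02],[0.1,0,0,0,0,0],[0.1,0,0,0,0,0],[0.05,0,0,0,0,0],[0,0,0,0,0,0]]'; python3 -c "
from h import *
plan([.575,.1014,.19],15.5,1)"
```

```text
time_s: 16.92
position: [0.5756, 0.1015, 0.1888]
orientation: [[0.002, 0.964, 0.267], [-0.0, 0.267, -0.964], [-1.0, 0.002, 0.001]]
force: [0.9, 0.5, -2.6]
opening: 0.0354
t 16.925 pos [0.5756 0.1015 0.1888] F [ 0.9  0.5 -2.6] open 0.0354 j [ -1.  21.  89.  -0.  70. -16.]
1 x [-0.02, -0.01, -0.001, 0.003, 0.006, -0.021] mid [0.575 0.101 0.19 ] rmin 0.584
```

```bash
python3 -m pendant '[[0.06,-0.008,0,0,0,-0.02],[0.08,0,0,0,0,0],[0.08,0,0,0,0,0],[0,0,0,0,0,0]]'; python3 -c "
from h import *
plan([.575,.1014,.165],15.5,1);print(env.get_obs()['torque'])"
```

```text
time_s: 17.42
position: [0.5757, 0.1013, 0.175]
orientation: [[0.002, 0.964, 0.267], [-0.001, 0.267, -0.964], [-1.0, 0.001, 0.001]]
force: [1.0, 0.3, -2.7]
opening: 0.0353
t 17.425 pos [0.5757 0.1013 0.175 ] F [ 1.   0.3 -2.7] open 0.0353 j [ -1.  22.  89.  -0.  69. -16.]
1 x [0.167, -0.01, -0.005, 0.001, 0.011, -0.016] mid [0.575 0.101 0.165] rmin 0.584
[ 0.0970147  -0.23977597 -0.02203444]
```

Entered past the flare with no side force. Continue to the ball.

```bash
python3 -m pendant '[[0.08,0,0,0,0,0],[0.08,0,0,0,0,0],[0.06,0,0,0,0,0],[0,0,0,0,0,0]]';python3 -m pendant '[[0.06,0,0,0,0,0],[0.06,0,0,0,0,0]]'
```

```text
time_s: 17.92
position: [0.5756, 0.1014, 0.1608]
orientation: [[0.001, 0.964, 0.267], [-0.0, 0.267, -0.964], [-1.0, 0.001, 0.001]]
force: [1.2, -0.6, -3.3]
opening: 0.0354
time_s: 18.18
position: [0.5765, 0.1012, 0.1556]
orientation: [[0.004, 0.964, 0.267], [-0.001, 0.267, -0.964], [-1.0, 0.004, 0.002]]
force: [-3.3, -0.1, 9.8]
opening: 0.0352
```

```bash
python3 -m pendant '[[0.1,-0.01,0,0,0,0],[0.1,-0.01,0,0,0,0]]';python3 -m pendant '[[0.07,0,0,0,0,0],[0.05,0,0,0,0,0],[0,0,0,0,0,0]]'
```

```text
time_s: 18.42
position: [0.5765, 0.1012, 0.1472]
orientation: [[0.008, 0.964, 0.267], [-0.0, 0.267, -0.964], [-1.0, 0.008, 0.002]]
force: [-11.1, -0.6, 35.5]
opening: 0.0353
time_s: 18.8
position: [0.5762, 0.1012, 0.1473]
orientation: [[0.012, 0.963, 0.268], [-0.001, 0.268, -0.964], [-1.0, 0.011, 0.004]]
force: [2.8, -0.3, -12.3]
opening: 0.0354
```

```bash
python3 -m pendant '[[0.08,0,0,0,0,-0.1],[0.08,0,0,0,0,0]]';python3 -m pendant '[[0,0,0,0,0,0],[0,0,0,0,0,0]]'; python3 - <<'E'
from h import *
c=cam("wrist");t=cam("scene")
cv2.imwrite("pics/w4.png",np.hstack([crop(c,170,60,300,300,1.5),crop(t,300,230,75,113,4)[:450]]))
E
```

```text
time_s: 19.05
position: [0.5769, 0.1013, 0.1471]
orientation: [[0.008, 0.963, 0.268], [-0.004, 0.268, -0.963], [-1.0, 0.007, 0.006]]
force: [-13.5, -1.8, 38.4]
opening: 0.0354
time_s: 19.3
position: [0.5765, 0.1013, 0.1472]
orientation: [[0.008, 0.963, 0.268], [-0.004, 0.268, -0.963], [-1.0, 0.007, 0.006]]
force: [0.8, -1.2, 1.9]
opening: 0.0353
```

View pics/w4.png

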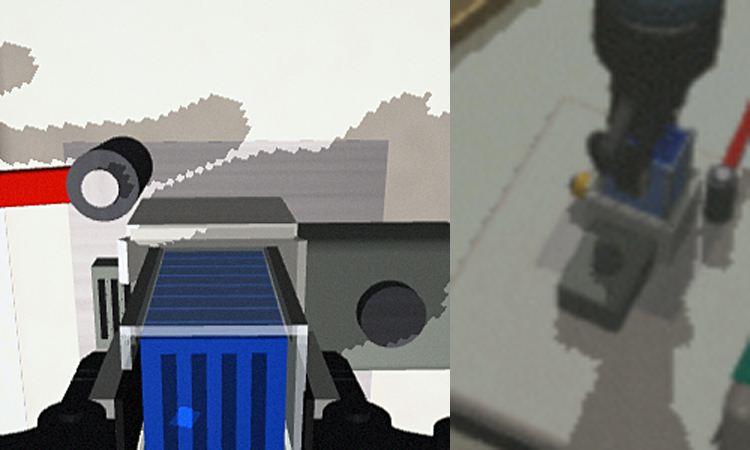

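```bash
python3 -m pendant '[[0,0,0,0,0,0],[0,0,0,0,0,0],[0,0,0,0,0,0],[0,0,0,0,0,0]]' -1; python3 -m pendant '[[-0.2,0,0,0,0,0],[-0.4,0,0,0,0,0],[-0.6,0,0,0,0,0],[-0.6,0,0,0,0,0],[-0.2,0,0,0,0,0],[0,0,0,0,0,0]]'; python3 - <<'E'
from h import *
c=np.load("w2.npy",allow_pickle=True)
t=cam("top")
k=at(t,260,261.25,.144);d=k[:2]-np.array([.535,.133]);print("knob",k,np.hypot(*d),np.degrees(np.arctan2(d[1],d[0])))
plan([.4384,.115,.25],-80)
c=cam("wrist")
cv2.imwrite("pics/w5.png",c["image"][:,:,::-1])
np.save("w5.npy",np.array([c],dtype=object),allow_pickle=True)
E
```

```text
time_s: 19.9
position: [0.5765, 0.1014, 0.1457]
orientation: [[0.006, 0.963, 0.268], [-0.004, 0.268, -0.963], [-1.0, 0.005, 0.005]]
force: [-0.6, -0.4, 0.1]
opening: 0.0854
time_s: 20.65
position: [0.5757, 0.1018, 0.2719]
orientation: [[0.007, 0.963, 0.268], [-0.004, 0.268, -0.963], [-1.0, 0.006, 0.006]]
force: [0.1, -0.9, -0.6]
opening: 0.0854
knob [0.43729337 0.11005887 0.144     ] 0.10036374021511899 -166.7865252529062
t 20.7 pos [0.5754 0.1019 0.2712] F [0.1 0.4 0. ] open 0.0852 j [ -1.  18.  82.  -0.  80. -16.]
20 x [0.017, -0.118, 0.053, 0.956, -0.0, -0.005] mid [0.496 0.079 0.259] rmin 0.453
```

View pics/w5.png

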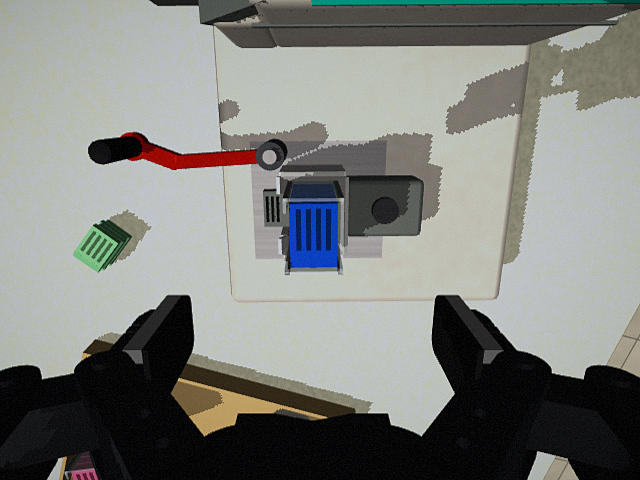

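```bash
python3 - <<'E'
from h import *
c=np.load("w5.npy",allow_pickle=True)[0]
k=at(c,100,152,.144);P=at(c,270,155,.106);d=(k-P)[:2];print("knob",k,"pivot",P,np.hypot(*d),np.degrees(np.arctan2(d[1],d[0])))
a,b=at(c,286,273,.16),at(c,343,273,.16);print("mag width",np.linalg.norm(a-b))
tn=at(c,272,208,.088)[:2]-[.575,.1014];t=np.radians(15.5);x=np.array([np.cos(t),np.sin(t)]);y=np.array([-x[1],x[0]]);print("tongue",tn@x,tn@y)
plan([k[0],k[1],.24],-77)
E
```

```text
knob [0.43925734 0.11376111 0.144     ] pivot [0.53521773 0.13496843 0.106     ] 0.09827586504544539 -167.5379038341163
mag width 0.03491048781753771
tongue -0.030680371624637565 0.0011486169175665521
t 20.75 pos [0.5751 0.1018 0.2703] F [ 1.   0.9 -0.3] open 0.0856 j [ -1.  18.  82.  -0.  80. -16.]
19 x [0.026, -0.123, 0.053, 0.974, 0.001, -0.004] mid [0.501 0.079 0.254] rmin 0.454
```

```bash
python3 -m pendant '[[0.02,-0.123,0.053,0.974,0,0],[0.02,-0.123,0.053,0.974,0,0],[0.02,-0.123,0.053,0.974,0,0],[0.02,-0.123,0.053,0.974,0,0],[0.02,-0.123,0.053,0.974,0,0],[0.02,-0.123,0.053,0.974,0,0],[0.02,-0.123,0.053,0.974,0,0],[0.02,-0.123,0.053,0.974,0,0],[0.02,-0.123,0.053,0.974,0,0],[0.02,-0.123,0.053,0.974,0,0],[0.02,-0.123,0.053,0.974,0,0],[0.02,-0.123,0.053,0.974,0,0],[0.02,-0.123,0.053,0.974,0,0],[0.02,-0.123,0.053,0.974,0,0],[0.02,-0.123,0.053,0.974,0,0],[0.02,-0.123,0.053,0.974,0,0],[0.02,-0.123,0.053,0.974,0,0],[0,0,0,0,0,0],[0,0,0,0,0,0]]' 0.3; python3 -c "
from h import *
plan([.4393,.1137,.22],-77,2)"
```

```text
time_s: 23.12
position: [0.4295, 0.1047, 0.2185]
orientation: [[-0.058, 0.343, -0.938], [-0.001, -0.939, -0.343], [-0.998, -0.019, 0.055]]
force: [-0.5, 0.5, -0.4]
opening: 0.0298
t 23.125 pos [0.4295 0.1047 0.2185] F [-0.5  0.5 -0.4] open 0.0298 j [ -1.   7. 103.  -0.  73.  69.]
2 x [-0.016, -0.046, -0.101, 0.707, 0.322, 0.089] mid [0.439 0.114 0.22 ] rmin 0.448
```

```bash
python3 -m pendant '[[0,-0.046,-0.1,0.7,0.32,0.09],[0,-0.046,-0.1,0.65,0.3,0.09],[0,0,0,0,0,0],[0,0,0,0,0,0]]'; python3 -c "
from h import *
plan([.4393,.1137,.142],-77,4)"
```

```text
time_s: 23.62
position: [0.4396, 0.1129, 0.2167]
orientation: [[-0.004, 0.232, -0.973], [-0.001, -0.973, -0.232], [-1.0, 0.0, 0.004]]
force: [-0.5, -0.7, 0.1]
opening: 0.03
t 23.625 pos [0.4396 0.1129 0.2167] F [-0.5 -0.7  0.1] open 0.03 j [  0.   7. 103.  -0.  70.  77.]
4 x [0.311, -0.004, -0.0, 0.021, 0.011, -0.0] mid [0.439 0.113 0.161] rmin 0.454
```

```bash
python3 -m pendant '[[0.3,-0.01,0,0.02,0,0],[0.3,0,0,0,0,0],[0.3,0,0,0,0,0],[0.2,0,0,0,0,0],[0,0,0,0,0,0]]'; python3 -c "
from h import *
plan([.4393,.1137,.142],-77,1)"
```

```text
time_s: 24.25
position: [0.4401, 0.1123, 0.1491]
orientation: [[-0.004, 0.235, -0.972], [-0.001, -0.972, -0.235], [-1.0, 0.0, 0.004]]
force: [-0.7, -0.0, 0.4]
opening: 0.0299
t 24.25 pos [0.4401 0.1123 0.1491] F [-0.7 -0.   0.4] open 0.0299 j [  0.  11. 109.  -0.  60.  77.]
1 x [0.119, -0.026, 0.008, 0.118, 0.048, -0.005] mid [0.439 0.114 0.142] rmin 0.454
```

```bash
python3 -m pendant '[[0.12,-0.02,0.01,0.1,0,0],[0,0.144,-0.006,-0.98,0,0],[0,0.144,-0.006,-0.98,0,0],[0,0.144,-0.006,-0.98,0,0],[0,0.144,-0.006,-0.98,0,0],[0,0.144,-0.006,-0.98,0,0],[0,0.144,-0.006,-0.98,0,0],[0,0.144,-0.006,-0.98,0,0],[0,0.144,-0.006,-0.98,0,0]]'; python3 -c "
from h import *
o=env.get_obs();d=o['position'][:2]-np.array([.535,.134]);print(np.hypot(*d),np.degrees(np.arctan2(d[1],d[0])),np.degrees(np.arctan2(*o['orientation'][1::-1,1])),o['force'])"
```

```text
time_s: 25.38
position: [0.4764, 0.0566, 0.1428]
orientation: [[-0.003, 0.804, -0.594], [0.0, -0.594, -0.804], [-1.0, -0.003, 0.002]]
force: [-1.2, 1.0, -0.0]
opening: 0.0297
0.09704393204452391 -127.12400002383698 -36.44598517912598 [-1.22958173  0.96147471 -0.01014339]
```

```bash
python3 -m pendant '[[0.01,0.144,-0.003,-0.98,0,0],[0.01,0.144,-0.003,-0.98,0,0],[0.01,0.144,-0.003,-0.98,0,0],[0,0.144,-0.003,-0.98,0,0],[0,0.144,-0.003,-0.98,0,0],[0,0.144,-0.003,-0.98,0,0],[0,0.144,-0.003,-0.98,0,0],[0,0,0,0,0,0]]'; python3 -c "
from h import *
o=env.get_obs();d=o['position'][:2]-np.array([.535,.134]);print(np.hypot(*d),np.degrees(np.arctan2(d[1],d[0])),np.degrees(np.arctan2(*o['orientation'][1::-1,1])),o['force'])"
```

```text
time_s: 26.38
position: [0.5339, 0.036, 0.1418]
orientation: [[-0.003, 1.0, -0.019], [0.001, -0.019, -1.0], [-1.0, -0.003, -0.001]]
force: [0.3, 0.4, -0.3]
opening: 0.03
0.09800647023444492 -90.6421384327769 -1.0825500657022704 [ 0.32474056  0.40018698 -0.33444192]
```

```bash
python3 -m pendant '[[0,0.14,-0.003,-0.98,0,0],[0,0.1,-0.003,-0.7,0,0],[0,0,0,0,0,0]]';python3 -m pendant '[[0,0.04,0,-0.2,0,0],[0,0.04,0,0,0,0]]';python3 -m pendant '[[0,0.04,0,-0.2,0,0],[0,0.04,0,0,0,0]]'
```

```text
time_s: 26.75
position: [0.5473, 0.0369, 0.1418]
orientation: [[-0.004, 0.992, 0.126], [0.001, 0.126, -0.992], [-1.0, -0.004, -0.001]]
force: [-0.2, 0.2, -0.0]
opening: 0.0298
time_s: 27.0
position: [0.5513, 0.0376, 0.1418]
orientation: [[-0.005, 0.99, 0.141], [0.0, 0.141, -0.99], [-1.0, -0.005, -0.001]]
force: [-0.5, -0.8, -0.8]
opening: 0.03
time_s: 27.25
position: [0.5561, 0.0383, 0.1418]
orientation: [[-0.005, 0.987, 0.159], [0.0, 0.159, -0.987], [-1.0, -0.005, -0.001]]
force: [0.1, -0.8, -0.7]
opening: 0.0296
```

```bash
python3 -m pendant '[[0,0.03,0,0,0,0],[0,0.03,0,0,0,0]]';python3 -m pendant '[[0,0.04,0,0,0,0],[0,0.04,0,0,0,0]]'
```

```text
time_s: 27.5
position: [0.558, 0.0385, 0.1416]
orientation: [[-0.01, 0.987, 0.159], [-0.001, 0.159, -0.987], [-1.0, -0.01, -0.001]]
force: [-8.6, -3.0, 6.1]
opening: 0.0296
time_s: 27.75
position: [0.558, 0.0386, 0.1414]
orientation: [[-0.021, 0.987, 0.159], [-0.002, 0.159, -0.987], [-1.0, -0.021, -0.001]]
force: [-9.3, -2.6, 6.4]
opening: 0.0298
```

```bash
python3 -m pendant '[[0,-0.1,0,0,0,0.2],[0,0,0,0,0,0],[-0.2,0,0,0,0,0],[-0.4,0,0,0,0,0],[-0.6,0,0,0,0,0],[-0.4,0,0.1,0,0,0],[0,0,0.2,0,0,0],[0,0,0,0,0,0]]'; python3 - <<'E'
from h import *
c=cam("wrist");s=cam("scene");np.save("w6.npy",np.array([c],dtype=object),allow_pickle=True)
cv2.imwrite("pics/w6.png",np.hstack([crop(c,240,40,220,260,2.3),crop(s,310,230,70,149,4)[:598]]))
E
```

```text
time_s: 28.75
position: [0.5576, 0.0194, 0.2435]
orientation: [[0.004, 0.987, 0.159], [0.001, 0.159, -0.987], [-1.0, 0.004, -0.0]]
force: [-0.7, 0.1, -0.1]
opening: 0.0298Traceback (most recent call last):
  File "<stdin>", line 3, in <module>
    return _nx.concatenate(arrs, 1, dtype=dtype, casting=casting)
           ~~~~~~~~~~~~~~~^^^^^^^^^^^^^^^^^^^^^^^^^^^^^^^^^^^^^^^
ValueError: all the input array dimensions except for the concatenation axis must match exactly, but along dimension 0, the array at index 0 has size 598 and the array at index 1 has size 596
```

```bash
python3 - <<'E'
from h import *
c=cam("wrist");s=cam("scene");np.save("w6.npy",np.array([c],dtype=object),allow_pickle=True)
cv2.imwrite("pics/w6.png",np.hstack([crop(c,240,40,220,260,2.3)[:590],crop(s,310,230,70,149,4)[:590]]))
E
```

```text
(no output)
```

View pics/w6.png

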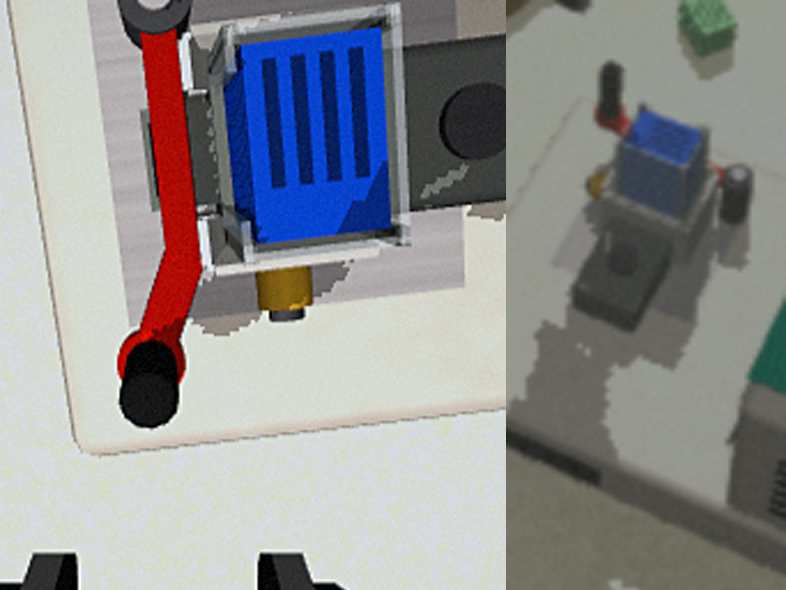

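```bash
python3 - <<'E'
from h import *
c=np.load("w6.npy",allow_pickle=True)[0]
A=lambda u,v,z:at(c,240+u/2.3,40+v/2.3,z)
k=A(149,398,.144)[:2];t=np.radians(15.5);x=np.array([np.cos(t),np.sin(t)]);y=np.array([-x[1],x[0]])
for P in([.535,.134],A(156,0,.106)[:2]):
  d=k-P;a=np.degrees(np.arctan2(d@y,d@x));print(k,P,np.hypot(*d),"q rad",np.radians(-97.6-a))
q=k-[.575,.1014];print("knob in bay",q@x,q@y)
print("mag top width", np.linalg.norm(A(235,8,.16)-A(400,8,.16)),A(400,8,.16),A(408,240,.16),np.linalg.norm(A(400,8,.16)-A(408,240,.16)))
E
```

```text
[0.54944164 0.0366336 ] [0.535, 0.134] 0.09843158373998429 q rad -0.009368098932215851
[0.54944164 0.0366336 ] [0.5359199  0.13035036] 0.09468721106029926 q rad -0.005413154153777215
knob in bay -0.04193687863058078 -0.05558070042710655
mag top width 0.03314631246221889 [0.58636786 0.12781136 0.16      ] [0.5984529 0.0835243 0.16     ] 0.04590633498628391
```

Lever is locked (knob at −42, −55.6 mm in bay frame against −43, −56), bar over the tongue, robot clear.

```bash
python3 -c "
from h import *
print(env.get_obs()['time_s'],env.finish_job())"
```

```text
the job is handed in; nothing more can be done
28.95 None
```

The blue magazine is in the printer bay and the red lever is locked across its tongue. I handed the job in at 28.95 s with the arm clear of everything.

- **Lever open:** I swung it to about 1.49 rad, measured from the wrist camera.
- **Magazine in:** I gripped the blue magazine by its 36 mm faces and put it down the bay under control. The ball met the rib about 9 mm before home, a little later than the 10 to 13 mm given. The highest push I read was 38 N, and the magazine then stopped dead. The wrist height at that stop was 0.8 mm above my estimate for home, which I put down to slip in the grip.
- **Lever shut:** It went to its stop at about 9 N. In the last picture the knob is 42 mm in front of the bay point and 55.6 mm to its -y side, against 43 and 56 mm for locked. That puts the lever at about -0.01 rad, so locked.
- **Not directly checked:** I did not measure the ball's position. I take the magazine as fully home because of the hard stop, a reading of about 12 N of upward pull on it before release that did not move it, and the lever shutting right across.
- **Other things on the bench:** I did not compare them before and after. The green cassette stack looks untouched in the last picture. The forces I read on the moves past the other things stayed near zero.

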